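# Load the print tray and hold the stage's index plunger out

## Task

Set the pink print tray down, without dropping it, centred on the narrow black saddle of the bioprinter's indexing stage, its long side along the saddle, and let go of it. Only then pull the stage's black sprung plunger knob straight up, fully to its stop so that the pin is clear of its hole in the index plate, and finish while still holding it up there. The tray must stay in place on the saddle; leave the white tray and the other things on the bench where they are.

Things in the scene. Friction and masses are not known exactly. Their poses are not given: they have to be found in the camera images.
- pink_tray: Loose magenta open tray, 56 (its x) x 90 (its y) x 16 mm high, walls 5 mm, flat underside, about 120 g, a low glass dish inside, below the rim. Origin: centre of the underside; z up. Starts flat on the bench in one of two places (the white tray is in the other), its y within 0.6 rad of world y. Can be taken across its 56 mm sides.
- stage: Fixed stage. Origin on the bench under the saddle centre, z up, yaw within 0.5 rad of world. Grey base and aluminium index plate 200 mm across, plate top at 50 mm, 12 holes; a riser 20 x 50 mm in the middle carries the saddle. A magenta bracket 30 mm wide in x stands at y -130 to -118 mm and reaches in to y -68 at 72 to 82 mm height, guiding the plunger at x 0, y -85 mm.
- saddle (a point): Centre of the saddle's flat top, 100 mm above the bench. The saddle is 24 mm wide along the stage's x and 64 mm long along the stage's y; axes as the stage's. The tray's underside rests here, its y along the stage's y (either way round).
- knob (a point): Middle of the plunger's black cylindrical knob with a yellow top mark: 24 mm diameter, 26 mm high. With the pin seated this point is 103 mm above the bench (knob from 90 to 116 mm), at x 0, y -85 mm of the stage. It rises with the plunger. Below the knob is an 18 mm brass collar, at 82 to 88 mm, on the bracket.
- plunger (a joint): Travel of the plunger, m, upwards: 0 = pin seated in the index plate (as at the start), 0.010 = tip just at the hole's mouth, 0.018 = fully up against its hard stop. A spring pulls it back down: about 5 N at 0 and 11 N at 0.018; it returns if released. It does not turn.
- white_tray: Loose white tray, the same size as the pink one, to be left alone. Origin: centre of the underside.
- amber_bottle: Loose amber bottle, 60 mm diameter, 130 mm high, standing; leave alone. Origin: centre of the underside.
- dish: Loose round glass dish, 60 mm diameter, 15 mm high, between the trays' side and the stage; leave alone. Origin: centre of the underside.
- spatula: Loose spatula, 160 mm long along its x, lying near the robot; leave alone. Origin: at its underside.
- mouse: Loose black computer mouse, 100 x 60 x 30 mm; leave alone. Origin: centre of the underside.
- buffer_bottle: Loose clear jar with blue cap, 64 mm diameter, 120 mm high, to the left; leave alone. Origin: centre of the underside.
Not all that is in view belongs to the job. Leave any blue look-alike of the stage alone.

How it is judged:
On the way, in this order (a step that is already met when the one before it is completed fails the run):
1. the pink tray rests centred and square on the saddle, released, the pin still seated (x of pink_tray in the frame of saddle between -0.009 and 0.009 m and y of pink_tray in the frame of saddle between -0.01 and 0.01 m and z of pink_tray in the frame of saddle between -0.004 and 0.004 m and angle between pink_tray's own z axis and vertical below 0.06 rad and angle between the y axis of pink_tray and the y axis of stage, either way round below 0.18 rad and contact force between pink_tray and the fingers below 0.05 N and linear speed of pink_tray below 0.02 m/s and value of joint plunger below 0.004 m), for 0.3 s.
2. the plunger is pulled fully up with the fingers (value of joint plunger above 0.016 m and contact force between the fingers and stage above 2 N), for 0.3 s.
At the end, for the whole second after the job is handed in: Pink tray at rest, level, untouched on the saddle: within 9 mm across, 10 mm along, 4 mm in height, 0.06 rad of level and 0.18 rad of the saddle's direction. Plunger over 16 mm up of 18 mm, held by the fingers (over 2 N) through the last second (all of step 2 and x of pink_tray in the frame of saddle between -0.009 and 0.009 m and y of pink_tray in the frame of saddle between -0.01 and 0.01 m and z of pink_tray in the frame of saddle between -0.004 and 0.004 m and angle between pink_tray's own z axis and vertical below 0.06 rad and angle between the y axis of pink_tray and the y axis of stage, either way round below 0.18 rad and contact force between pink_tray and the fingers below 0.05 N and linear speed of pink_tray below 0.02 m/s); the arm keeps its last pose, push and grip.
It fails at once if the plunger is lifted (over 6 mm) while the pink tray is not on the saddle (value of joint plunger above 0.006 m and distance between pink_tray and saddle above 0.02 m).
It fails at once if the pink tray is dropped (falls faster than 0.5 m/s out of the fingers) (contact force between pink_tray and the fingers below 0.02 N and linear speed of pink_tray above 0.5 m/s).
It fails at once if the white tray or another loose thing on the bench is moved by more than 30 mm (distance of any of white_tray, amber_bottle, dish, spatula, mouse, buffer_bottle from where it was at the start of the episode above 0.03 m).
It also fails if it takes over 51 s, if anything falls off the work surface, if the arm or the gripper's body presses on something with over 40 N, if the wrist force passes 120 N, or if a joint passes its speed limit or range.

## Robot

A 6-joint arm with a two-finger parallel gripper is mounted at the origin on the work surface. World frame = base frame: x ahead of the robot, y to its left, z up, the work surface at z = 0. Lengths are in m, angles in rad, forces in N, time in s.
With the tool pointing down it reaches from about 0.35 to 0.975 m from the base axis. Payload 4.9 kg.
Tool frame: the origin (TCP) lies on the front face of the gripper's body, between the roots of the fingers; the fingertips stand 73 mm ahead of it and the grasp point (between the pads) lies 54 mm ahead of it; z points along the fingers, y is the line along which they close (so a half turn about z gives the same grasp; the last joint's range is limited). The gripper opens to 85 mm and grips with 20 to 120 N. Pads are 22 mm wide; open, the fingers measure 114 mm over their backs; the gripper's body (76 mm by 85 mm) begins 54 mm behind the grasp point. The pads swing forward as they close: fully open they stand 13 mm farther back than shut.
Start: joints at [-1.461, 0.053, 1.613, -0, 1.476, -0.119], TCP at [0.142, -0.609, 0.304] pointing down, gripper open.
Joint ranges: [-3.01, 3.01], [-1.01, 2.22], [0.06, 2.58], [-1.02, 4.17], [0.09, 2.62], [-3.14, 3.14]. Speed limits (rad/s): [2.57, 2.57, 3.14, 3.14, 3.14, 3.14].

## Interface

Orientations are given as a rotation vector (axis times angle).
In Python, from station import status, imaging, order gives the robot as it stands.
- The arm moves only by the tool arm_command, never from a script. Its argument "increments" is a list of rows, each an object with "slide": the shift along the tool's x, y, z in m, a list of three; "spin": the turn about the tool's z in degrees; "gripper": the opening, from -1 (shut) to 1 (fully open). In form: [{"slide": [x, y, z], "spin": spin, "gripper": gripper}, ...]. A call has 1 to 8 rows; each row is the pose to reach, as a shift and turn from the pose commanded when the call began, along the tool's axes at that moment; what a row does not reach only later rows make up. A row lasts 1/12 s, in which the tool goes at most 41.7 mm and 7.16 degrees, less where a joint would pass 70% of its speed; a pose out of reach is approached as far as the arm can. A call with a gripper value outside its range is refused whole. The fingers move at their own pace and stop on an object; "newtons" is the grip in N (left out, the last holds). Time passes only in rows, so rows that repeat a pose let the fingers close. It gives the time, the measured TCP pose, the force, the opening and the grip force at its end, in the units of the state.
- status.get_obs(): the state, without advancing time (a new reading comes with each control period).
- imaging.get_image(name): name is "side" or "top" or "wrist"; returns a dict with "frame" (384x512x3 uint8, red, green, blue), "vfov" (degrees; the focal length in pixels is half the picture's height over the tangent of half this angle, whatever the lens; pixels are square), "cx", "cy" (the principal point, pixels), "view" (4x4, takes a point from world to camera coordinates); the wrist camera has in their place "mount" (4x4, takes a point from camera to tool coordinates, whose origin is the TCP and whose axes are the flange's). Camera axes: x right, y up, looking along -z (the intrinsics and any distortion apply to the point x, -y, -z); pixel columns grow to the right and rows downward; lengths in m; the calibration is good to about 2 mm. A picture is of the moment at which its call begins: read the wrist's pose just before it. There is no depth.
- order.finish_job(): hands the job in; it is judged then, once.
The state is a dict: "t": time; "q": joint angles; "dq": joint speeds; "effort": joint torques, N m; "tool_pos": TCP position; "tool_rot": TCP orientation; "contact_force": force on the tool from outside, world axes, zero at the start; "wrist_torque": the same for the moment, N m; "opening": finger opening in m; "grip_force": force on a finger pad.
Only numpy, scipy, OpenCV 4.12 (cv2) and the standard library are available. Lean on these libraries where they do the work, as an engineer would, in place of code of your own. Each camera call takes 0.05 s, during which the arm holds its last target. There are 200 camera calls.

## Working session

There is one attempt and no reset: what is moved stays moved. The work goes in short steps, Python scripts to look and compute and a tool call to move; the robot and the scene stay as the last step left them, time stands still between calls to the robot, and variables do not carry over. Pictures are saved under pics/ and viewed, at most 10 in all, crops included, and the job is handed in when it is done.

Besides the shell and the picture viewer there is one more tool, called after "Request:" as name([rows], argument=value, ...), one row to a line, values as JSON. arm_command: Moves the arm, as the interface text tells. Its arguments: {"type":"object","properties":{"increments":{"type":"array","items":{"type":"object","properties":{"slide":{"type":"array","items":{"type":"number"}},"spin":{"type":"number"},"gripper":{"type":"number"}}}},"newtons":{"type":"number"}},"required":["increments"]}

```bash
mkdir -p pics; ls; python3 - <<'E'
from station import status, imaging
import cv2,numpy as np,pickle
o=status.get_obs();print(o)
d={}
for n in("top","side"):
    im=imaging.get_image(n);d[n]=im
    print(n,{k:v for k,v in im.items() if k!="frame"})
pickle.dump(d,open('im0.pkl','wb'))
cv2.imwrite('pics/top0.png',cv2.resize(d['top']['frame'][:,:,::-1],(800,600)))
cv2.imwrite('pics/side0.png',cv2.resize(d['side']['frame'][:,:,::-1],(800,600)))
E
```

```text
pics
{'t': 0.0, 'q': array([-1.46101411e+00,  5.33336700e-02,  1.61431008e+00, -1.78363930e-05,
        1.47598892e+00, -1.18992931e-01]), 'dq': array([-2.05713447e-03,  1.41292959e-03,  5.31541045e-04,  1.87608988e-04,
       -1.79680362e-04, -7.38265024e-05]), 'effort': array([ 1.40619370e-03, -3.93679941e+01, -3.70179319e+01,  1.13592301e-05,
        7.10420820e-03,  1.25872552e-05]), 'tool_pos': array([ 0.1416886 , -0.6082347 ,  0.30266764]), 'tool_rot': array([-3.11903489e+00, -3.58345809e-01,  1.31223915e-05]), 'contact_force': array([ 0.53354631,  0.48211656, -0.85177709]), 'wrist_torque': array([ 0.00873822,  0.01547081, -0.0217793 ]), 'grip_force': 0.0, 'opening': 0.08560572474480128}
top {'vfov': 56.85561540470979, 'cx': 251.85461225276848, 'cy': 198.88358767136143, 'view': array([[ 1.11213418e-02, -9.99937689e-01, -9.66436653e-04,
        -2.19959120e-02],
       [ 9.87562759e-01,  1.08321107e-02,  1.56851720e-01,
        -4.75157391e-01],
       [-1.56831478e-01, -2.69881843e-03,  9.87621691e-01,
        -1.30578135e+00],
       [ 0.00000000e+00,  0.00000000e+00,  0.00000000e+00,
         1.00000000e+00]])}
side {'vfov': 55.48386855640419, 'cx': 258.37577131316823, 'cy': 191.16109905063055, 'view': array([[-0.94840137, -0.31700523, -0.00652191,  0.45215478],
       [ 0.20813013, -0.63792794,  0.74143765, -0.16777034],
       [-0.23920012,  0.70182307,  0.67099007, -0.99844484],
       [ 0.        ,  0.        ,  0.        ,  1.        ]])}
```

View pics/top0.png

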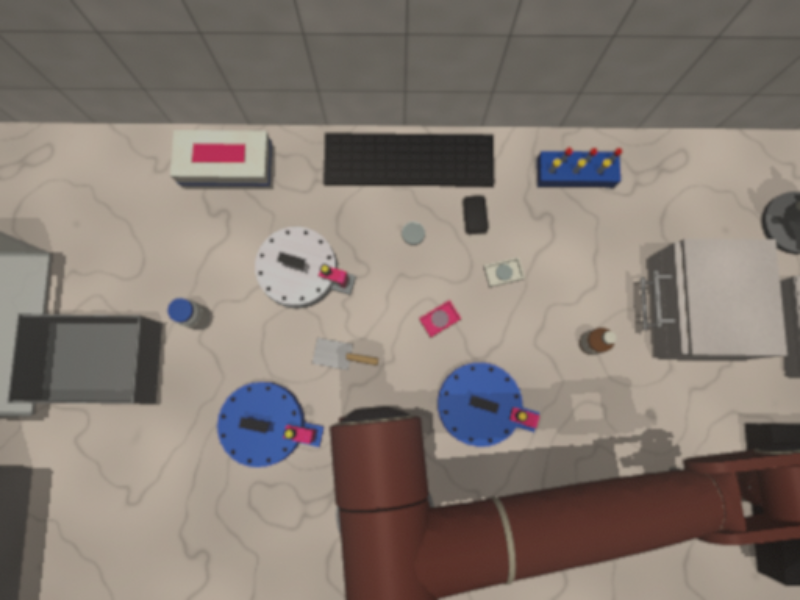

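View pics/side0.png

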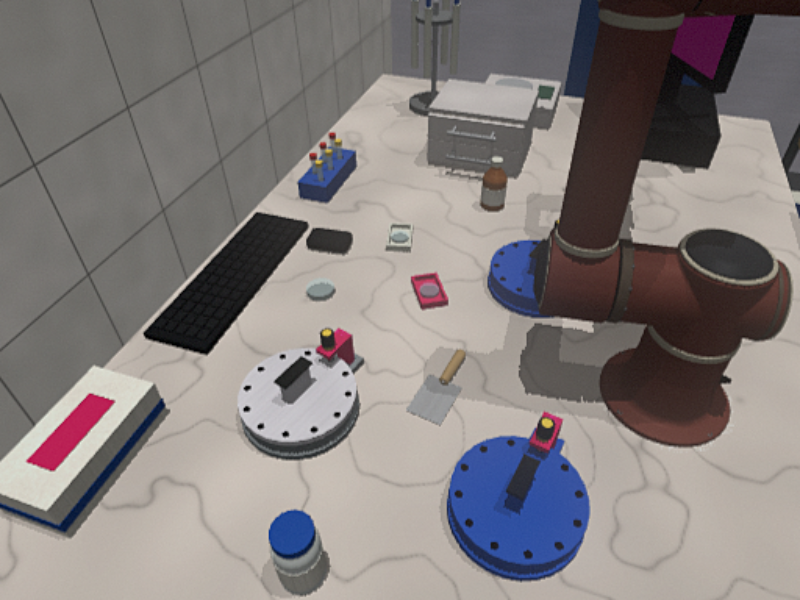

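Top view (800-px scale): the pink tray is at (440,319) and the white tray at (503,272). There are three stage-like things: a grey/aluminium one at (296,266), and blue ones at (260,424) and (480,404). The grey one fits the description (grey base, aluminium plate, magenta bracket, knob at (325,269)). I'll measure these and confirm in a crop.

```bash
cat > h.py <<'E'
import numpy as np,cv2
def K(im):
    f=im['frame'].shape[0]/2/np.tan(np.radians(im['vfov'])/2); return f
def ray(im,V,uv):
    f=K(im);uv=np.atleast_2d(uv).astype(float)
    d=np.c_[(uv[:,0]-im['cx'])/f,-(uv[:,1]-im['cy'])/f,-np.ones(len(uv))]
    R=V[:3,:3];return -R.T@V[:3,3],d@R
def onz(im,uv,z,V=None):
    c,d=ray(im,im['view'] if V is None else V,uv);return c+d*((z-c[2])/d[:,2])[:,None]
def proj(im,P,V=None):
    V=im['view'] if V is None else V;f=K(im)
    p=np.atleast_2d(P)@V[:3,:3].T+V[:3,3];return np.c_[im['cx']-f*p[:,0]/p[:,2],im['cy']+f*p[:,1]/p[:,2]]
def wristV(im,o):
    T=np.eye(4);T[:3,:3]=cv2.Rodrigues(np.array(o['tool_rot']))[0];T[:3,3]=o['tool_pos'];return np.linalg.inv(T@im['mount'])
def blobs(m,a=15):
    n,l,s,c=cv2.connectedComponentsWithStats(m.astype(np.uint8));return [(np.round(c[i],1),s[i]) for i in range(1,n) if s[i,4]>a],l
E
python3 - <<'E'
from h import *;import pickle
d=pickle.load(open('im0.pkl','rb'))
for n,im in d.items():
    h=cv2.cvtColor(im['frame'],cv2.COLOR_RGB2HSV);H,S,V=[h[...,i].astype(int) for i in range(3)]
    print(n)
    for nm,m,z in(('pink',(H>160)&(H<178)&(S>130)&(V>90),.016),('yel',(H>18)&(H<36)&(S>120)&(V>90),.116),):
        for c,s in blobs(m,4)[0]: print(nm,c,s,onz(im,c,z).round(4))
a=cv2.resize(d['top']['frame'][120:230,150:360,::-1],None,fx=3.8,fy=3.8,interpolation=cv2.INTER_CUBIC)
cv2.imwrite('pics/c1.png',a)
a=cv2.resize(d['side']['frame'][160:300,130:310,::-1],None,fx=4.2,fy=4.2,interpolation=cv2.INTER_CUBIC)
cv2.imwrite('pics/c2.png',a)
E
```

```text
top
pink [139.7  97.7] [123  93  33  11 335] [[0.8869 0.4401 0.016 ]]
pink [214.8 176.2] [205 172  17  10  90] [[0.5665 0.1284 0.016 ]]
pink [281.2 203.6] [269 193  25  22 191] [[ 0.4617 -0.1296  0.016 ]]
pink [328.9 265.1] [327 261   6   9  33] [[ 0.2314 -0.3074  0.016 ]]
pink [339.8 268.5] [334 264  11  10  67] [[ 0.2194 -0.3477  0.016 ]]
pink [193.2 277.6] [183 272  18  12 112] [[0.1801 0.1981 0.016 ]]
yel [355.9 104. ] [354 102   5   5  16] [[ 0.8245 -0.4     0.116 ]]
yel [371.9 104. ] [370 102   5   5  16] [[ 0.8252 -0.4595  0.116 ]]
yel [387.9 104.1] [386 102   5   5  18] [[ 0.8254 -0.519   0.116 ]]
yel [207.5 171.7] [206 170   4   4  14] [[0.5604 0.1441 0.116 ]]
yel [333.9 265.9] [332 264   5   5  22] [[ 0.2313 -0.3033  0.116 ]]
yel [184.6 277.3] [183 275   5   5  19] [[0.187  0.2115 0.116 ]]
side
pink [274.  184.6] [263 175  23  20 177] [[ 0.4652 -0.1261  0.016 ]]
pink [214.3 218.9] [203 210  22  19 134] [[0.5883 0.0756 0.016 ]]
pink [ 44.7 276.3] [ 17 252  56  49 972] [[0.9185 0.3953 0.016 ]]
pink [350.1 276.7] [339 264  21  24 142] [[0.1807 0.1536 0.016 ]]
yel [215.7  90.2] [214  89   4   4  12] [[ 0.8219 -0.495   0.116 ]]
yel [209.5  97. ] [208  96   4   4  11] [[ 0.8222 -0.4351  0.116 ]]
yel [203.4 104. ] [202 102   4   5  13] [[ 0.8215 -0.3774  0.116 ]]
yel [208.5 212.6] [206 211   6   5  23] [[0.5653 0.1442 0.116 ]]
yel [349.8 270.2] [346 267   8   7  37] [[0.1894 0.2112 0.116 ]]
```

View pics/c1.png

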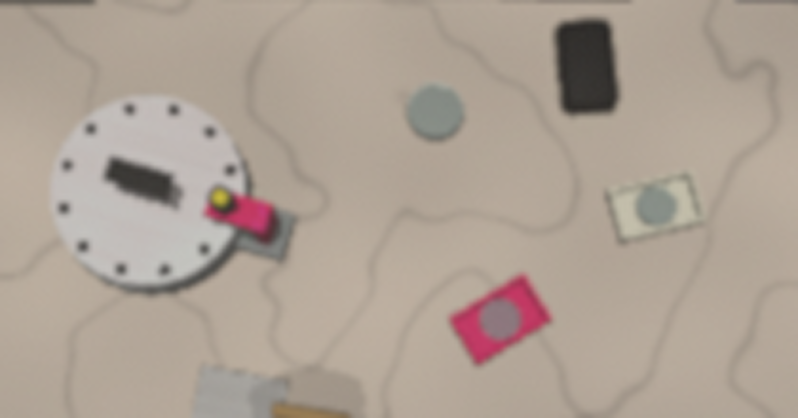

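View pics/c2.png

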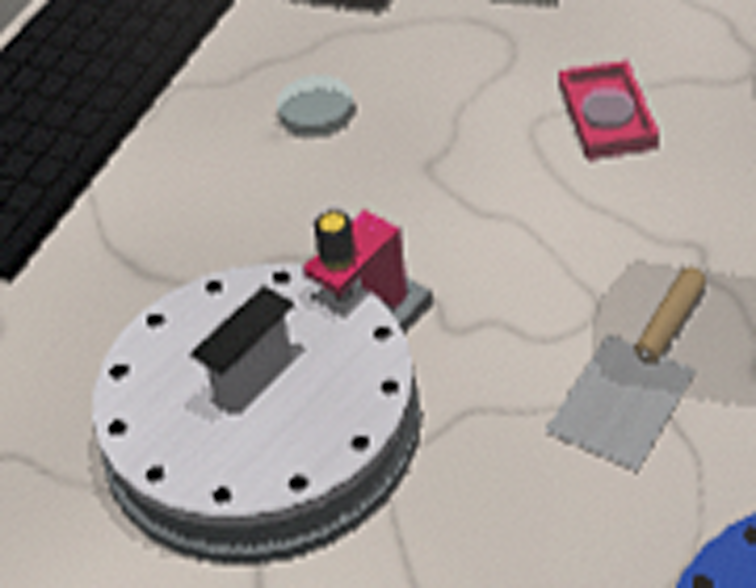

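The crops confirm it: the aluminium-plated stage has the black saddle, with the magenta bracket and yellow-topped knob at crop-1 pixel (221,199). The pink tray is at (500,320). Next I work out the move to hover over the tray.

```bash
cat >> h.py <<'E'
def rel(o,P,yaw):
    """slide, spin to TCP P with tool y at world yaw (mod pi nearest wrist range given by caller)"""
    R=cv2.Rodrigues(np.array(o['tool_rot']))[0];s=R.T@(np.array(P)-o['tool_pos'])
    d=yaw-np.arctan2(R[1,1],R[0,1]);d=(d+np.pi)%(2*np.pi)-np.pi
    print('slide',s.round(4),'spin',round(-np.degrees(d),2),'tilt',np.degrees(np.arccos(-R[2,2])).round(2))
E
python3 - <<'E'
from h import *;from station import status,imaging
o=status.get_obs();im=imaging.get_image('wrist');print(im['mount'].round(4),im['vfov'],im['cx'],im['cy'])
rel(o,[.463,-.128,.28],.5)
R=cv2.Rodrigues(o['tool_rot'])[0];print(R.round(3))
E
```

```text
[[-7.000e-04  9.542e-01  2.991e-01  7.590e-02]
 [ 1.000e+00  8.000e-04 -3.000e-04 -2.000e-04]
 [-5.000e-04  2.991e-01 -9.542e-01 -6.930e-02]
 [ 0.000e+00  0.000e+00  0.000e+00  1.000e+00]] 69.8999311670728 255.41536784268206 193.0503713920293
slide [ 0.4218 -0.3948  0.0236] spin -105.54 tilt 0.11
[[ 0.974  0.227 -0.   ]
 [ 0.227 -0.974  0.002]
 [ 0.    -0.002 -1.   ]]
```

Request:
arm_command([
  {"slide":[0.028,-0.026,0],"spin":-7,"gripper":1},
  {"slide":[0.056,-0.053,0],"spin":-14,"gripper":1},
  {"slide":[0.084,-0.079,0],"spin":-21,"gripper":1},
  {"slide":[0.112,-0.105,0],"spin":-28,"gripper":1},
  {"slide":[0.14,-0.132,0],"spin":-35,"gripper":1},
  {"slide":[0.168,-0.158,0],"spin":-42,"gripper":1},
  {"slide":[0.196,-0.184,0.01],"spin":-49,"gripper":1},
  {"slide":[0.224,-0.21,0.02],"spin":-56,"gripper":1},
])

```text
t: 0.82
tool_pos: [0.313, -0.3519, 0.2843]
tool_rot: [2.581, 1.788, 0.0]
contact_force: [0.8, 0.3, 0.1]
opening: 0.0852
grip_force: 0.0
```

```bash
python3 - <<'E'
from h import *;from station import status
o=status.get_obs();print(o['t'],o['tool_pos'],o['q']);rel(o,[.463,-.128,.28],.5)
E
```

```text
0.8167 [ 0.31302932 -0.35193077  0.2842803 ] [-1.00208472e+00 -3.18967507e-01  1.98240777e+00  1.25673272e-04
  1.47622730e+00 -6.42993658e-01]
slide [0.2624 0.0617 0.0041] spin -49.22 tilt 0.11
```

Request:
arm_command([
  {"slide":[0.038,0.009,0],"spin":-7,"gripper":1},
  {"slide":[0.075,0.018,0],"spin":-14,"gripper":1},
  {"slide":[0.112,0.026,0],"spin":-21,"gripper":1},
  {"slide":[0.15,0.035,0],"spin":-28,"gripper":1},
  {"slide":[0.187,0.044,0],"spin":-35,"gripper":1},
  {"slide":[0.224,0.053,0],"spin":-42,"gripper":1},
  {"slide":[0.257,0.062,0],"spin":-49,"gripper":1},
  {"slide":[0.257,0.062,0],"spin":-49,"gripper":1},
])

```text
t: 1.48
tool_pos: [0.4638, -0.1311, 0.2837]
tool_rot: [-1.601, -2.702, -0.004]
contact_force: [-0.4, -0.2, -0.5]
opening: 0.085
grip_force: 0.0
```

```bash
cat > tray.py <<'E'
from h import *;from station import status,imaging
import sys
from scipy.optimize import least_squares
o=status.get_obs();im=imaging.get_image('wrist');V=wristV(im,o)
h=cv2.cvtColor(im['frame'],cv2.COLOR_RGB2HSV);H,S,W=[h[...,i].astype(int) for i in range(3)]
m=(H>160)&(H<178)&(S>130)&(W>60)
b,l=blobs(m,300);print([(c,s[4]) for c,s in b])
k=1+int(np.argmax([s[4] for i,s in [(0,x[1]) for x in b]])) if 0 else None
cs,_=cv2.findContours(m.astype(np.uint8),cv2.RETR_EXTERNAL,cv2.CHAIN_APPROX_NONE);c=max(cs,key=cv2.contourArea)
z=.016
P=onz(im,c[:,0,:],z,V)[:,:2].astype(np.float32)
r=cv2.minAreaRect(P*1000);print('rim rect mm',r,'frame z',z)
cv2.imwrite('pics/'+sys.argv[1],cv2.resize(im['frame'][:,:,::-1],(640,480)))
print(o['t'],o['tool_pos'],o['q'].round(2))
E
python3 tray.py w1.png
```

```text
[(array([456.1,  12.9]), np.int32(1708)), (array([256.2, 167.4]), np.int32(2261)), (array([  8.3, 226.3]), np.int32(553))]
rim rect mm ((463.521728515625, -128.7238311767578), (55.530548095703125, 90.25650024414062), 31.737043380737305) frame z 0.016
1.4833 [ 0.46380193 -0.13107904  0.28367939] [-0.43 -0.29  1.96  0.    1.47 -0.93]
```

View pics/w1.png

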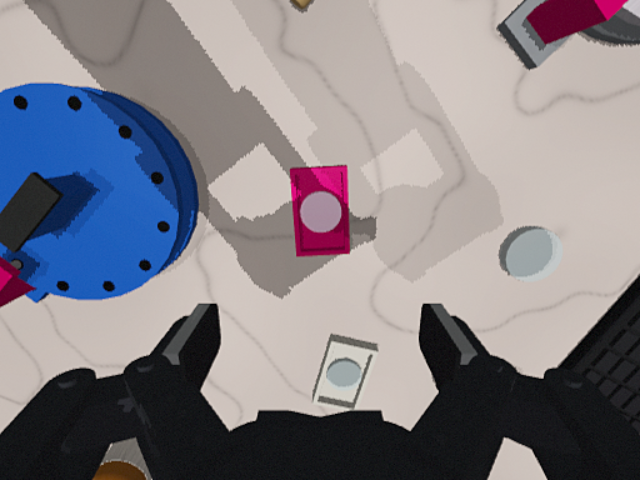

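```bash
python3 - <<'E'
from h import *;from station import status
o=status.get_obs();rel(o,[.4635,-.1287,.075],.554)
E
```

```text
slide [0.0033 0.0028 0.2086] spin -3.33 tilt 0.05
```

Request:
arm_command([
  {"slide":[0.003,0.003,0.035],"spin":-3.3,"gripper":1},
  {"slide":[0.003,0.003,0.07],"spin":-3.3,"gripper":1},
  {"slide":[0.003,0.003,0.105],"spin":-3.3,"gripper":1},
  {"slide":[0.003,0.003,0.135],"spin":-3.3,"gripper":1},
  {"slide":[0.003,0.003,0.155],"spin":-3.3,"gripper":1},
  {"slide":[0.003,0.003,0.165],"spin":-3.3,"gripper":1},
  {"slide":[0.003,0.003,0.165],"spin":-3.3,"gripper":1},
  {"slide":[0.003,0.003,0.165],"spin":-3.3,"gripper":1},
])

```text
t: 2.2
tool_pos: [0.4631, -0.132, 0.1193]
tool_rot: [-1.539, -2.739, 0.0]
contact_force: [0.2, -0.4, 0.7]
opening: 0.0851
grip_force: 0.0
```

```bash
python3 - <<'E'
from h import *;from station import status
o=status.get_obs();print(o['tool_pos']);rel(o,[.4635,-.1287,.075],.554)
E
python3 tray.py w2.png
```

```text
[ 0.46306741 -0.13195819  0.11928566]
slide [0.0026 0.0021 0.0443] spin -0.4 tilt 0.01
[(array([259.4, 212.6]), np.int32(7524))]
rim rect mm ((463.14239501953125, -128.07369995117188), (55.827430725097656, 91.57353210449219), 31.636110305786133) frame z 0.016
2.2 [ 0.46306741 -0.13195819  0.11928566] [-0.43 -0.1   2.09 -0.    1.15 -0.98]
```

Request:
arm_command([
  {"slide":[0.003,0.002,0.015],"spin":0,"gripper":1},
  {"slide":[0.003,0.002,0.03],"spin":0,"gripper":1},
  {"slide":[0.003,0.002,0.04],"spin":0,"gripper":1},
  {"slide":[0.003,0.002,0.043],"spin":0,"gripper":1},
  {"slide":[0.003,0.002,0.043],"spin":0,"gripper":1},
])

```text
t: 2.67
tool_pos: [0.4633, -0.1278, 0.0761]
tool_rot: [-1.537, -2.74, 0.0]
contact_force: [-0.5, -0.3, -0.6]
opening: 0.0852
grip_force: 0.0
```

```bash
python3 - <<'E'
from h import *;from station import status
o=status.get_obs();print(o['tool_pos'],o['contact_force']);rel(o,[.4633,-.1284,.075],.553)
E
```

```text
[ 0.46331548 -0.12784405  0.07609578] [-0.50874362 -0.34550142 -0.63172979]
slide [-0.0005 -0.0003  0.0011] spin -0.28 tilt 0.01
```

Now close, then lift a little.

Request:
arm_command([
  {"slide":[0,0,0.001],"spin":0,"gripper":-0.2},
  {"slide":[0,0,0.001],"spin":0,"gripper":-0.2},
  {"slide":[0,0,0.001],"spin":0,"gripper":-0.2},
  {"slide":[0,0,0.001],"spin":0,"gripper":-0.2},
  {"slide":[0,0,0.001],"spin":0,"gripper":-0.2},
  {"slide":[0,0,0.001],"spin":0,"gripper":-0.2},
  {"slide":[0,0,0.001],"spin":0,"gripper":-0.2},
  {"slide":[0,0,0.001],"spin":0,"gripper":-0.2},
], newtons=40)

```text
t: 3.33
tool_pos: [0.4641, -0.1281, 0.0761]
tool_rot: [1.536, 2.738, 0.0]
contact_force: [-0.2, -0.2, 5.6]
opening: 0.0549
grip_force: 43.2
```

Request:
arm_command([
  {"slide":[0,0,0],"spin":0,"gripper":-0.2},
  {"slide":[0,0,0],"spin":0,"gripper":-0.2},
  {"slide":[0,0,0],"spin":0,"gripper":-0.2},
  {"slide":[0,0,0],"spin":0,"gripper":-0.2},
])

```text
t: 3.67
tool_pos: [0.4641, -0.1281, 0.0761]
tool_rot: [1.536, 2.738, 0.0]
contact_force: [-1.0, -0.1, 5.6]
opening: 0.0548
grip_force: 43.2
```

```bash
python3 - <<'E'
from h import *;from station import status
o=status.get_obs();print(o['tool_pos'],o['contact_force'],o['wrist_torque']);rel(o,[.4633,-.1284,.075],.553)
E
```

```text
[ 0.46410597 -0.12811069  0.07611649] [-0.9606771  -0.0732275   5.62268391] [ 0.00737969  0.12860653 -0.04867583]
slide [ 0.0002 -0.0008  0.0011] spin -0.28 tilt 0.12
```

Request:
arm_command([
  {"slide":[0,0,-0.01],"spin":0,"gripper":-0.2},
  {"slide":[0,0,-0.03],"spin":0,"gripper":-0.2},
  {"slide":[0,0,-0.06],"spin":0,"gripper":-0.2},
  {"slide":[0,0,-0.09],"spin":0,"gripper":-0.2},
  {"slide":[0,0,-0.12],"spin":0,"gripper":-0.2},
  {"slide":[0,0,-0.15],"spin":0,"gripper":-0.2},
  {"slide":[0,0,-0.18],"spin":0,"gripper":-0.2},
  {"slide":[0,0,-0.2],"spin":0,"gripper":-0.2},
])

```text
t: 4.33
tool_pos: [0.4635, -0.1278, 0.2784]
tool_rot: [1.535, 2.737, 0.001]
contact_force: [0.6, -0.6, -0.5]
opening: 0.0549
grip_force: 42.6
```

```bash
python3 - <<'E'
from h import *;from station import status
o=status.get_obs();print(o['tool_pos'],o['opening']);rel(o,[.55,.10,.28],-.28)
E
```

```text
[ 0.4634594  -0.12776043  0.2784139 ] 0.054923700556998634
slide [ 0.1493  0.1926 -0.0016] spin 47.46 tilt 0.2
```

Request:
arm_command([
  {"slide":[0.01,0.014,0],"spin":6,"gripper":-0.2},
  {"slide":[0.03,0.04,0],"spin":12,"gripper":-0.2},
  {"slide":[0.053,0.068,0],"spin":18,"gripper":-0.2},
  {"slide":[0.076,0.098,0],"spin":25,"gripper":-0.2},
  {"slide":[0.098,0.127,0],"spin":32,"gripper":-0.2},
  {"slide":[0.12,0.156,0],"spin":39,"gripper":-0.2},
  {"slide":[0.14,0.181,0],"spin":45,"gripper":-0.2},
  {"slide":[0.149,0.193,0],"spin":47.5,"gripper":-0.2},
])

```text
t: 5.0
tool_pos: [0.5504, 0.1035, 0.2748]
tool_rot: [-2.511, -1.885, -0.0]
contact_force: [-0.4, 0.4, -1.2]
opening: 0.0547
grip_force: 42.6
```

Request:
arm_command([
  {"slide":[0,0,0],"spin":0,"gripper":-0.2},
  {"slide":[0,0,0],"spin":0,"gripper":-0.2},
  {"slide":[0,0,0],"spin":0,"gripper":-0.2},
  {"slide":[0,0,0],"spin":0,"gripper":-0.2},
])

```text
t: 5.33
tool_pos: [0.5499, 0.099, 0.2748]
tool_rot: [-2.511, -1.888, 0.001]
contact_force: [0.6, -0.5, -1.1]
opening: 0.0549
grip_force: 42.6
```

```bash
python3 - <<'E'
from h import *;from station import status,imaging;import pickle
o=status.get_obs();im=imaging.get_image('wrist');pickle.dump((o,im),open('w3.pkl','wb'))
print(o['tool_pos'],o['dq'].round(4));V=wristV(im,o)
h=cv2.cvtColor(im['frame'],cv2.COLOR_RGB2HSV);H,S,W=[h[...,i].astype(int) for i in range(3)]
for c,s in blobs((H>18)&(H<36)&(S>120)&(W>90),10)[0]: print('yel',c,s,onz(im,c,.116,V))
for c,s in blobs((W<65),60)[0]: print('dark',c,s,onz(im,c,.1,V))
cv2.imwrite('pics/w3.png',cv2.resize(im['frame'][:,:,::-1],(768,576)))
E
```

```text
[0.54987783 0.09897657 0.27477771] [-0.0054 -0.0024 -0.0033  0.0016 -0.0029  0.0061]
yel [255.8 142.8] [246 133  20  21 328] [[0.56293853 0.1451555  0.116     ]]
yel [118.  213.8] [116 210   6   8  12] [[0.42747022 0.11910603 0.116     ]]
yel [124.1 240.2] [123 237   3   7  12] [[0.42183817 0.09358306 0.116     ]]
yel [133.2 260.8] [128 256  13   8  22] [[0.421122   0.07136664 0.116     ]]
dark [255.6  36.9] [ 241    0   30   76 2225] [[0.58532423 0.22296043 0.1       ]]
dark [317.5 295.8] [    0    33   512   351 49323] [[ 0.58040655 -0.02861393  0.1       ]]
dark [344.   44.8] [339  39  11  12 104] [[0.6513611  0.19797102 0.1       ]]
dark [167.2  45.2] [162  40  11  11  96] [[0.51604759 0.23694152 0.1       ]]
dark [182.5  92.2] [178  87  10  11  83] [[0.51526155 0.20052699 0.1       ]]
dark [328.7  91.9] [324  87  10  11  88] [[0.63255284 0.16674288 0.1       ]]
dark [214.8 123.9] [210 119  10  10  73] [[0.53291011 0.16863245 0.1       ]]
dark [296.5 123.8] [292 119  10  10  77] [[0.60065109 0.14907004 0.1       ]]
dark [255.9 140.1] [242 127  28  30 292] [[0.56313717 0.14547601 0.1       ]]
dark [  1.2 340. ] [  0 324   4  33 101] [[0.22758141 0.01237192 0.1       ]]
```

View pics/w3.png

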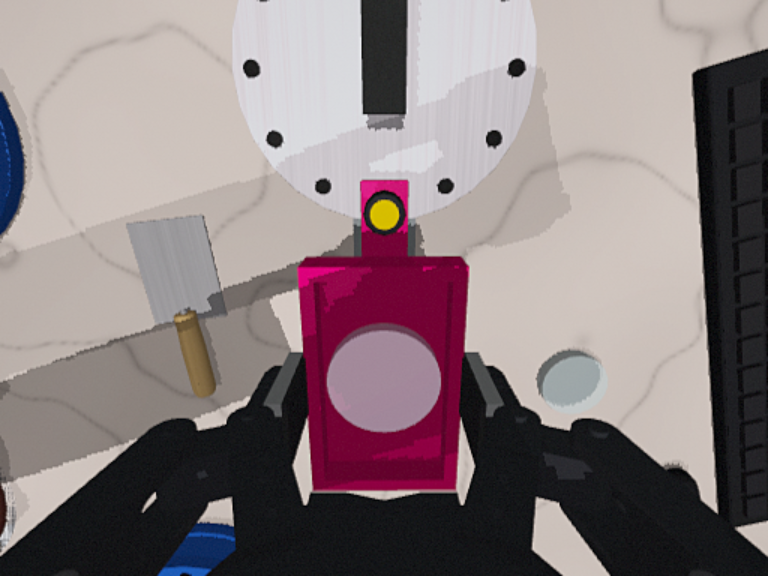

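```bash
cat > stage.py <<'E'
from h import *;from station import status;import pickle
from scipy.optimize import least_squares
o,im=pickle.load(open('w3.pkl','rb'));V=wristV(im,o)
hp=np.array([[344,44.8],[167.2,45.2],[182.5,92.2],[328.7,91.9],[214.8,123.9],[296.5,123.8]])
P=onz(im,hp,.05,V)[:,:2]
r=least_squares(lambda p:np.hypot(*(P-p[:2]).T)-p[2],[.587,.225,.085]).x;print('circle',r)
k=onz(im,[255.8,142.8],.116,V)[0,:2]
d=r[:2]-k;print('knob',k,'dist',np.hypot(*d),'yaw',np.arctan2(-d[0],d[1]))
g=cv2.cvtColor(im['frame'],cv2.COLOR_RGB2HSV)[...,2]
L=[];Rr=[]
for y in range(4,70,4):
    x=np.where(g[y,225:290]<65)[0]+225;L.append((x.min()-.5,y));Rr.append((x.max()+.5,y))
PL=onz(im,L,.1,V)[:,:2];PR=onz(im,Rr,.1,V)[:,:2]
M=(PL+PR)/2;v=np.polyfit(M[:,1],M[:,0],1);print('saddle axis yaw',-np.arctan(v[0]),'width',np.hypot(*(PL-PR).T).mean(), 'x on axis at y of centre',np.polyval(v,r[1]))
e=onz(im,[[256,75.5]],.1,V)[0,:2];print('saddle near end',e,'-> centre', e+.032*d/np.hypot(*d))
# tray in tool frame
h=cv2.cvtColor(im['frame'],cv2.COLOR_RGB2HSV);H,S,W=[h[...,i].astype(int) for i in range(3)]
Tm=np.linalg.inv(im['mount'])
c,dr=ray(im,Tm,[[199.5,176],[311.5,176],[304.5,326],[208.5,326]])
print('tray corners tool',(c+dr*((.0601-c[2])/dr[:,2])[:,None]).round(4))
E
python3 stage.py
```

```text
circle [0.58634012 0.22662155 0.08483783]
knob [0.56293853 0.1451555 ] dist 0.08476055557821933 yaw -0.27972428095667745
saddle axis yaw -0.27706291124541116 width 0.023172307707362512 x on axis at y of centre 0.5864070822792171
saddle near end [0.57779304 0.1958008 ] -> centre [0.58662794 0.22655701]
tray corners tool [[ 0.0443 -0.0276  0.0601]
 [ 0.0443  0.0266  0.0601]
 [-0.0455  0.028   0.0601]
 [-0.0454 -0.0279  0.0601]]
```

```bash
python3 - <<'E'
from h import *;from station import status
o=status.get_obs();rel(o,[.5865,.2270,.22],-.279)
E
```

```text
slide [ 0.1332 -0.0005  0.0549] spin -0.17 tilt 0.02
```

Request:
arm_command([
  {"slide":[0.015,0,0],"spin":0,"gripper":-0.2},
  {"slide":[0.045,0,0.005],"spin":0,"gripper":-0.2},
  {"slide":[0.08,0,0.01],"spin":0,"gripper":-0.2},
  {"slide":[0.11,0,0.025],"spin":0,"gripper":-0.2},
  {"slide":[0.127,0,0.04],"spin":0,"gripper":-0.2},
  {"slide":[0.133,0,0.055],"spin":0,"gripper":-0.2},
  {"slide":[0.133,0,0.055],"spin":0,"gripper":-0.2},
  {"slide":[0.133,0,0.055],"spin":0,"gripper":-0.2},
])

```text
t: 6.05
tool_pos: [0.5864, 0.2266, 0.2183]
tool_rot: [-2.51, -1.887, 0.005]
contact_force: [0.0, -0.6, -0.2]
opening: 0.0546
grip_force: 42.6
```

Request:
arm_command([
  {"slide":[0,0,0.01],"spin":0,"gripper":-0.2},
  {"slide":[0,0,0.02],"spin":0,"gripper":-0.2},
  {"slide":[0,0,0.03],"spin":0,"gripper":-0.2},
  {"slide":[0,0,0.035],"spin":0,"gripper":-0.2},
  {"slide":[0,0,0.035],"spin":0,"gripper":-0.2},
  {"slide":[0,0,0.035],"spin":0,"gripper":-0.2},
])

```text
t: 6.55
tool_pos: [0.5869, 0.2275, 0.1843]
tool_rot: [-2.51, -1.888, 0.002]
contact_force: [0.3, -0.8, -1.7]
opening: 0.0549
grip_force: 42.6
```

```bash
python3 - <<'E'
from h import *;from station import status
o=status.get_obs();print(o['tool_pos'],o['contact_force']);rel(o,[.5865,.2270,.176],-.279)
E
```

```text
[0.58689195 0.22749021 0.18425159] [ 0.31705224 -0.75174683 -1.70967705]
slide [-0.0006 -0.0002  0.0083] spin -0.13 tilt 0.07
```

Creep down until contact.

Request:
arm_command([
  {"slide":[-0.001,0,0.003],"spin":0,"gripper":-0.2},
  {"slide":[-0.001,0,0.005],"spin":0,"gripper":-0.2},
  {"slide":[-0.001,0,0.007],"spin":0,"gripper":-0.2},
  {"slide":[-0.001,0,0.008],"spin":0,"gripper":-0.2},
  {"slide":[-0.001,0,0.008],"spin":0,"gripper":-0.2},
])

```text
t: 6.97
tool_pos: [0.5868, 0.2269, 0.1767]
tool_rot: [-2.51, -1.889, 0.0]
contact_force: [-0.1, 0.2, -1.8]
opening: 0.0548
grip_force: 42.6
```

```bash
python3 - <<'E'
from h import *;from station import status
o=status.get_obs();print(o['tool_pos'],o['contact_force']);rel(o,[.5865,.2270,.176],-.279)
E
```

```text
[0.58677072 0.22691347 0.17665197] [-0.13863886  0.22882387 -1.84337107]
slide [ 0.     -0.0003  0.0007] spin -0.1 tilt 0.02
```

Request:
arm_command([
  {"slide":[0,0,0.001],"spin":0,"gripper":-0.2},
  {"slide":[0,0,0.001],"spin":0,"gripper":-0.2},
  {"slide":[0,0,0.001],"spin":0,"gripper":-0.2},
])

```text
t: 7.22
tool_pos: [0.587, 0.2269, 0.1762]
tool_rot: [2.51, 1.889, 0.001]
contact_force: [-0.0, -0.0, -0.8]
opening: 0.0549
grip_force: 42.7
```

```bash
python3 - <<'E'
from h import *;from station import status
o=status.get_obs();print(o['tool_pos'],o['contact_force'],o['wrist_torque'])
E
```

```text
[0.58703512 0.22694838 0.1761949 ] [-0.04789028 -0.02863773 -0.80390648] [ 0.00354029 -0.02077102  0.05192847]
```

Request:
arm_command([
  {"slide":[0,0,0.001],"spin":0,"gripper":-0.2},
  {"slide":[0,0,0.001],"spin":0,"gripper":-0.2},
  {"slide":[0,0,0.001],"spin":0,"gripper":-0.2},
])

```text
t: 7.47
tool_pos: [0.5871, 0.227, 0.1762]
tool_rot: [2.51, 1.889, 0.001]
contact_force: [-3.7, -0.4, 5.0]
opening: 0.0553
grip_force: 43.3
```

Request:
arm_command([
  {"slide":[0,0,0],"spin":0,"gripper":0.35},
  {"slide":[0,0,0],"spin":0,"gripper":0.42},
  {"slide":[0,0,0],"spin":0,"gripper":0.5},
  {"slide":[0,0,0],"spin":0,"gripper":0.6},
  {"slide":[0,0,0],"spin":0,"gripper":0.8},
  {"slide":[0,0,0],"spin":0,"gripper":1},
  {"slide":[0,0,0],"spin":0,"gripper":1},
  {"slide":[0,0,0],"spin":0,"gripper":1},
], newtons=20)

```text
t: 8.13
tool_pos: [0.5869, 0.2269, 0.1749]
tool_rot: [2.51, 1.889, -0.0]
contact_force: [0.4, -0.2, -0.5]
opening: 0.0854
grip_force: 0.0
```

Request:
arm_command([
  {"slide":[0,0,-0.01],"spin":0,"gripper":1},
  {"slide":[0,0,-0.03],"spin":0,"gripper":1},
  {"slide":[0,0,-0.06],"spin":0,"gripper":1},
  {"slide":[0,0,-0.09],"spin":0,"gripper":1},
  {"slide":[-0.02,0,-0.1],"spin":0,"gripper":1},
  {"slide":[-0.05,0,-0.1],"spin":0,"gripper":1},
  {"slide":[-0.08,0,-0.1],"spin":0,"gripper":1},
  {"slide":[-0.085,0,-0.1],"spin":0,"gripper":1},
])

```text
t: 8.8
tool_pos: [0.5628, 0.1424, 0.2763]
tool_rot: [2.511, 1.884, 0.0]
contact_force: [0.9, 0.8, -0.0]
opening: 0.0855
grip_force: 0.0
```

```bash
python3 - <<'E'
from h import *;from station import status,imaging
o=status.get_obs();im=imaging.get_image('wrist');V=wristV(im,o);print(o['t'],o['tool_pos'])
h=cv2.cvtColor(im['frame'],cv2.COLOR_RGB2HSV);H,S,W=[h[...,i].astype(int) for i in range(3)]
m=((H>160)&(H<178)&(S>130)&(W>60)).astype(np.uint8)
cs,_=cv2.findContours(m,cv2.RETR_EXTERNAL,cv2.CHAIN_APPROX_NONE)
for c in cs:
    if cv2.contourArea(c)>400: print(cv2.minAreaRect(c),cv2.minAreaRect((onz(im,c[:,0],.116,V)[:,:2]*1000).astype(np.float32)))
for c,s in blobs((H>18)&(H<36)&(S>120)&(W>90),100)[0]:
    k=onz(im,c,.116,V)[0];print('yel',c,s,k);rel(o,[*k[:2],.161],-.279)
cv2.imwrite('pics/w4.png',cv2.resize(im['frame'][:,:,::-1],(640,480)))
E
```

```text
8.8 [0.56279124 0.14240316 0.27631912]
((255.0, 195.5), (59.0, 30.0), 90.0) ((562.5792846679688, 143.39292907714844), (54.584938049316406, 25.914806365966797), 73.78404998779297)
((254.0, 89.5), (121.0, 74.0), 90.0) ((586.2431030273438, 225.37265014648438), (89.2063217163086, 55.61715316772461), 74.1703872680664)
yel [255.4 194.5] [247 186  18  18 253] [0.56323772 0.14512027 0.116     ]
slide [ 0.0029 -0.0005  0.1153] spin -0.24 tilt 0.11
```

View pics/w4.png

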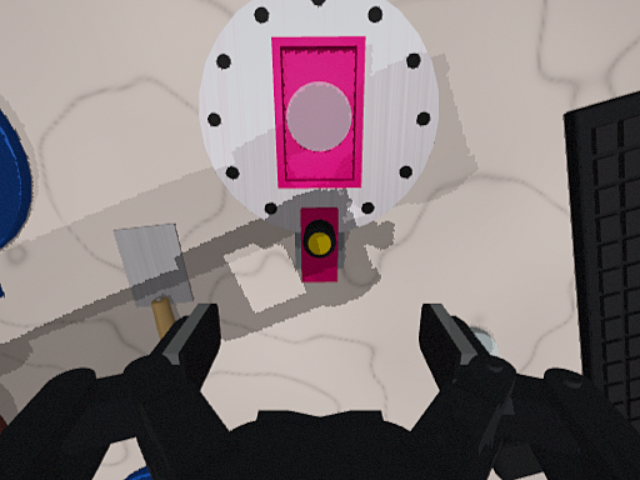

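The tray sits centred on the saddle (320,116) and the knob is at (319,243). I descend over the knob.

Request:
arm_command([
  {"slide":[0.003,0,0.02],"spin":0,"gripper":1},
  {"slide":[0.003,0,0.045],"spin":0,"gripper":1},
  {"slide":[0.003,0,0.07],"spin":0,"gripper":1},
  {"slide":[0.003,0,0.085],"spin":0,"gripper":1},
  {"slide":[0.003,0,0.09],"spin":0,"gripper":1},
  {"slide":[0.003,0,0.09],"spin":0,"gripper":1},
])

```text
t: 9.35
tool_pos: [0.5634, 0.1486, 0.1833]
tool_rot: [-2.509, -1.888, 0.004]
contact_force: [0.4, 0.0, 0.5]
opening: 0.0856
grip_force: 0.0
```

```bash
python3 - <<'E'
from h import *;from station import status
o=status.get_obs();print(o['tool_pos'],o['contact_force']);rel(o,[.5631,.145,.160],-.279)
E
```

```text
[0.56342917 0.14858632 0.18329433] [0.39316423 0.00374784 0.51451997]
slide [-0.0035  0.0007  0.0233] spin -0.08 tilt 0.18
```

Request:
arm_command([
  {"slide":[-0.003,0.001,0.008],"spin":0,"gripper":1},
  {"slide":[-0.003,0.001,0.016],"spin":0,"gripper":1},
  {"slide":[-0.003,0.001,0.021],"spin":0,"gripper":1},
  {"slide":[-0.003,0.001,0.023],"spin":0,"gripper":1},
  {"slide":[-0.003,0.001,0.023],"spin":0,"gripper":1},
  {"slide":[-0.003,0.001,0.023],"spin":0,"gripper":1},
])

```text
t: 9.85
tool_pos: [0.5644, 0.145, 0.1621]
tool_rot: [2.51, 1.889, 0.0]
contact_force: [0.0, 0.2, -0.6]
opening: 0.0856
grip_force: 0.0
```

```bash
python3 - <<'E'
from h import *;from station import status
o=status.get_obs();print(o['tool_pos'],o['contact_force']);rel(o,[.5631,.145,.160],-.279)
E
```

```text
[0.56439875 0.14495236 0.16210207] [ 0.04817337  0.18578422 -0.55470334]
slide [-0.0003 -0.0013  0.0021] spin -0.11 tilt 0.02
```

Request:
arm_command([
  {"slide":[0,-0.001,0.002],"spin":0,"gripper":0.5},
  {"slide":[0,-0.001,0.002],"spin":0,"gripper":0},
  {"slide":[0,-0.001,0.002],"spin":0,"gripper":-0.9},
  {"slide":[0,-0.001,0.002],"spin":0,"gripper":-0.9},
  {"slide":[0,-0.001,0.002],"spin":0,"gripper":-0.9},
  {"slide":[0,-0.001,0.002],"spin":0,"gripper":-0.9},
  {"slide":[0,-0.001,0.002],"spin":0,"gripper":-0.9},
  {"slide":[0,-0.001,0.002],"spin":0,"gripper":-0.9},
], newtons=70)

```text
t: 10.52
tool_pos: [0.5636, 0.1452, 0.1604]
tool_rot: [2.51, 1.888, 0.001]
contact_force: [-1.1, -0.2, 2.0]
opening: 0.0224
grip_force: 68.5
```

Request:
arm_command([
  {"slide":[0,0,0],"spin":0,"gripper":-0.9},
  {"slide":[0,0,0],"spin":0,"gripper":-0.9},
  {"slide":[0,0,0],"spin":0,"gripper":-0.9},
  {"slide":[0,0,0],"spin":0,"gripper":-0.9},
])

```text
t: 10.85
tool_pos: [0.5636, 0.1452, 0.1604]
tool_rot: [2.51, 1.888, 0.001]
contact_force: [-0.4, -1.1, 3.8]
opening: 0.0219
grip_force: 68.5
```

Request:
arm_command([
  {"slide":[0,0,-0.002],"spin":0,"gripper":-0.9},
  {"slide":[0,0,-0.004],"spin":0,"gripper":-0.9},
  {"slide":[0,0,-0.006],"spin":0,"gripper":-0.9},
  {"slide":[0,0,-0.008],"spin":0,"gripper":-0.9},
  {"slide":[0,0,-0.01],"spin":0,"gripper":-0.9},
  {"slide":[0,0,-0.012],"spin":0,"gripper":-0.9},
  {"slide":[0,0,-0.014],"spin":0,"gripper":-0.9},
  {"slide":[0,0,-0.014],"spin":0,"gripper":-0.9},
])

```text
t: 11.52
tool_pos: [0.5634, 0.1452, 0.1724]
tool_rot: [2.51, 1.888, 0.001]
contact_force: [6.4, 0.6, -9.0]
opening: 0.0222
grip_force: 68.9
```

Request:
arm_command([
  {"slide":[0,0,-0.002],"spin":0,"gripper":-0.9},
  {"slide":[0,0,-0.004],"spin":0,"gripper":-0.9},
  {"slide":[0,0,-0.004],"spin":0,"gripper":-0.9},
])

```text
t: 11.77
tool_pos: [0.5634, 0.1451, 0.1761]
tool_rot: [2.51, 1.888, 0.001]
contact_force: [7.1, 1.9, -10.2]
opening: 0.022
grip_force: 69.0
```

Request:
arm_command([
  {"slide":[0,0,-0.001],"spin":0,"gripper":-0.9},
  {"slide":[0,0,-0.002],"spin":0,"gripper":-0.9},
  {"slide":[0,0,-0.003],"spin":0,"gripper":-0.9},
  {"slide":[0,0,-0.003],"spin":0,"gripper":-0.9},
  {"slide":[0,0,-0.003],"spin":0,"gripper":-0.9},
])

```text
t: 12.18
tool_pos: [0.5634, 0.1451, 0.1785]
tool_rot: [2.51, 1.888, 0.002]
contact_force: [8.9, 0.3, -11.4]
opening: 0.022
grip_force: 69.5
```

Request:
arm_command([
  {"slide":[0,0,-0.001],"spin":0,"gripper":-0.9},
  {"slide":[0,0,-0.002],"spin":0,"gripper":-0.9},
  {"slide":[0,0,-0.002],"spin":0,"gripper":-0.9},
  {"slide":[0,0,-0.002],"spin":0,"gripper":-0.9},
])

```text
t: 12.52
tool_pos: [0.5632, 0.1451, 0.1785]
tool_rot: [2.511, 1.888, 0.002]
contact_force: [14.4, 2.0, -19.8]
opening: 0.0219
grip_force: 69.6
```

```bash
python3 - <<'E'
from h import *;from station import status,imaging
o=status.get_obs();im=imaging.get_image('wrist');V=wristV(im,o);print(o['t'],o['tool_pos'],o['contact_force'],o['opening'])
h=cv2.cvtColor(im['frame'],cv2.COLOR_RGB2HSV);H,S,W=[h[...,i].astype(int) for i in range(3)]
m=((H>160)&(H<178)&(S>130)&(W>60)).astype(np.uint8)
cs,_=cv2.findContours(m,cv2.RETR_EXTERNAL,cv2.CHAIN_APPROX_NONE)
for c in cs:
    if cv2.contourArea(c)>400: print(cv2.minAreaRect(c),cv2.minAreaRect((onz(im,c[:,0],.116,V)[:,:2]*1000).astype(np.float32)))
s=imaging.get_image('side')
for c,q in blobs((lambda h:(h[...,0]>18)&(h[...,0]<36)&(h[...,1]>120)&(h[...,2]>90))(cv2.cvtColor(s['frame'],cv2.COLOR_RGB2HSV)),4)[0]: print(c,q)
print('pred',[proj(s,[.563,.145,z]) for z in(.116,.134)])
a=cv2.resize(im['frame'][:,:,::-1],(512,384));b=cv2.resize(s['frame'][150:270,130:290,::-1],(512,384)) 
cv2.imwrite('pics/w5.png',cv2.resize(np.hstack([a,b]),(800,300)))
E
```

```text
12.5167 [0.56324787 0.14512105 0.17854409] [ 14.44400706   2.0277618  -19.78253941] 0.021903567741259282
((255.5, 220.0), (40.0, 45.0), 90.0) ((568.530029296875, 164.70986938476562), (22.480022430419922, 23.193510055541992), 75.25545501708984)
((255.5, 93.0), (186.0, 133.0), 90.0) ((584.9098510742188, 220.7606658935547), (79.74988555908203, 55.59604263305664), 74.18256378173828)
[358.1 141.8] [356 141   5   3  12]
[206.9 208.1] [206 207   3   3   8]
[349.8 270.2] [346 268   8   6  36]
pred [array([[209.1723984 , 213.01661858]]), array([[208.49564061, 208.12193911]])]
```

View pics/w5.png

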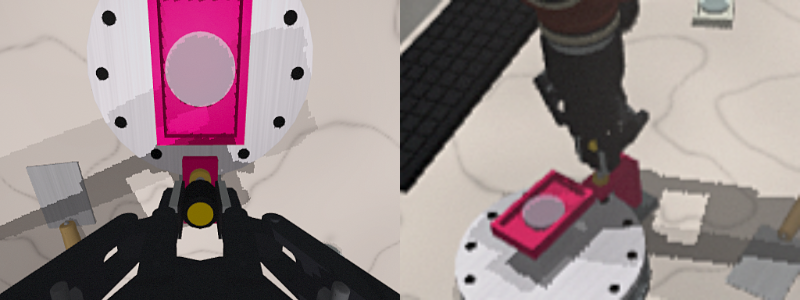

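The TCP has stalled at +18.1 mm and the pull jumped to about 20 N, so the plunger is on its stop. The picture shows the knob held up at (200,213) and the tray untouched on the saddle. I hold briefly and hand in.

Request:
arm_command([
  {"slide":[0,0,0],"spin":0,"gripper":-0.9},
  {"slide":[0,0,0],"spin":0,"gripper":-0.9},
  {"slide":[0,0,0],"spin":0,"gripper":-0.9},
  {"slide":[0,0,0],"spin":0,"gripper":-0.9},
  {"slide":[0,0,0],"spin":0,"gripper":-0.9},
  {"slide":[0,0,0],"spin":0,"gripper":-0.9},
])

```text
t: 13.12
tool_pos: [0.5633, 0.1451, 0.1785]
tool_rot: [2.511, 1.888, 0.002]
contact_force: [13.1, 2.0, -20.5]
opening: 0.0221
grip_force: 69.6
```

```bash
python3 -c "
from station import status,order
o=status.get_obs();print(o['tool_pos'],o['contact_force'],o['opening'])
print(order.finish_job())"
```

```text
[0.563269   0.14509416 0.17854786] [ 13.12365244   1.97269892 -20.45508732] 0.0220975383373375
the job is handed in; nothing more can be done
None
```

The pink tray is released on the saddle (measured about 1 mm off centre), the plunger knob is held up against its stop, and the job was handed in at about 13 s; no verdict was returned.

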